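Drive the missing peg into the cup rack

ROBOT

A 6-joint arm with a two-finger parallel gripper is mounted at the origin on a cart in front of the work surface, level with it; the furniture and walls round the work are solid. World frame = base frame: x ahead of the robot, y to its left, z up, the work surface at z = 0. Lengths are in mm, angles in rad, forces in N, time in s.
With the tool pointing down it reaches from about 325 to 875 mm from the base axis. Payload 4.4 kg.
Tool frame: the origin (TCP) lies on the centre line of the jaws, within the pads' length; the fingertips stand 22 mm ahead of it and the grasp point (between the pads) lies 3 mm ahead of it; z points along the fingers, y is the direction in which the jaws open and shut (so a half turn about z gives the same grasp; the last joint's range is limited). The gripper opens to 85 mm and grips with 20 to 120 N. Pads are 22 mm wide; open, the fingers measure 114 mm over their backs; the gripper's body (76 mm by 85 mm) begins 54 mm behind the grasp point. The pads swing forward as they close: fully open they stand 13 mm farther back than shut.
Start: joints at [1.167, 0.207, 1.542, -0, 1.393, -0.15], TCP at [143.826, 556.724, 253.282] pointing down, gripper open.
Joint ranges: [-2.73, 2.73], [-0.86, 2.22], [0.23, 2.46], [-1.11, 4.25], [0.08, 2.63], [-2.82, 2.82]. Speed limits (rad/s): [2.79, 2.79, 3.14, 3.14, 3.14, 3.14].

INTERFACE

Orientations are given as a rotation vector (axis times angle).
In Python, from workcell import robot gives the robot as it stands. Calls block until the motion is done:
- robot.move_ptp(position, orientation): joint-space move of the TCP to a pose.
- robot.line_to(position, orientation=None, vel=150): straight line of the TCP; orientation=None keeps the orientation; vel is the mean speed in mm/s.
- robot.move_joints(angles): joint-space move.
- robot.set_gripper(opening): finger opening in mm; the grip force is fixed at half the most; returns when the fingers have stopped.
- robot.dwell(seconds).
- robot.inverse_kinematics(position, orientation): joint angles nearest the present ones, or None.
- robot.sense(): the state.
- robot.read_camera(name): name is "scene" or "top" or "wrist"; returns a dict with "image" (480x640x3 uint8, red, green, blue), "z_map" (480x640 float32, mm along the optical axis (not along the pixel's ray), 0 where there is no reading), "camera_matrix" (3x3 intrinsics, pixels), "rvec" (rotation vector, rad) and "tvec" (3), from world to camera coordinates, as OpenCV has them. Camera axes: x right, y down, z forward; pixel columns grow to the right and rows downward; lengths in mm; the calibration is good to about 2 mm. A picture is of the moment at which its call begins.
A pose or a line that the arm cannot do raises robot.Unreachable and nothing moves.
- robot.finish_job(): hands the job in, once; it reports no verdict.
Trained networks look in a picture, given as the dict that the camera call returned (one of the last four; its "shot" number tells which), for a name from the list of things; names that differ only in an ending like _2 or _b are one class to them, and where a whole thing is asked for, a point or a joint stands for the part that bears it (a point fixed in the world has none). Each returns a list of dicts, best first, with "confidence" (0 to 1); they miss things now and then, are a little off and sometimes report something else, mostly with a low value. They report only what shows in the picture. A call takes as long as a camera call. They do not tell look-alikes from the thing itself.
- robot.boxes_of(label, picture): "uv" ([column, row] in pixels, amid what is visible of it).
- robot.silhouettes(label, picture): "pixels" (480x640 bool, what is visible of it) and "uv" ([column, row] in pixels, amid what is visible of it).
- robot.landmark_of(label, picture): "uv" ([column, row] in pixels: a listed point, or the origin of a listed thing).
The state is a dict: "time_s": time; "joints": joint angles; "joint_velocities": joint speeds; "effort": joint torques, N m; "tool_pos": TCP position; "ee_rot": TCP orientation; "ft_force": force on the tool from outside, world axes, zero at the start; "wrist_torque": the same for the moment, N m; "finger_gap": finger opening in mm.
Only numpy, scipy, OpenCV 4.12 (cv2) and the standard library are available. Lean on these libraries where they do the work, as an engineer would, in place of code of your own. Each camera call takes 0.05 s, during which the arm holds its last target. There are 200 camera calls.

TASK

Take the spare wooden peg out of the grey parts holder, stand its screw shank in the empty hole of the cup-drying rack, and drive it in: push down firmly (some 15 newtons; twice that may split the wood) while turning it clockwise, so that the thread bites, regripping as needed, until its collar sits down on the board. Let go with the peg standing upright, and leave the other things on the worktop alone.

Things in the scene. Friction and masses are not known exactly. Their poses are not given: they have to be found in the camera images.
- peg: loose cup peg, 78 mm tall, about 90 g; origin at the centre of its foot, z up along it. Steel self-tapping shank 19 mm in diameter from 0 to 22 mm, wooden collar 33 mm in diameter from 22 to 28 mm, round wooden handle 26 mm in diameter from 29 to 72 mm (grip it there from above), rounded top with a red dot. Starts upright in a well of the parts holder.
- peg_collar (a point): centre of the underside of the peg's collar, 22 mm above its foot; z up. Fully home, it is level with pilot_hole, within about 1 mm once let go. The wood under the shank gives by about 0.05 mm a newton and springs back when let go, so near the end keep turning under the push until it has surely arrived; extra turning does no harm, the peg then just slips round.
- peg_tip (a point): centre of the peg's foot (z up), which bears on the wood. Only turning clockwise, seen from above, under a push drives it: 12 mm a full turn, so half a turn (3.1 rad) in all, plus what slips. Under about 8 N of push it mostly slips round; 13 to 20 N serves. Pushing alone does not drive it. Foot, hole wall and collar together must not be pressed with over 40 N.
- pilot_hole (a point): centre of the mouth of the rack's empty hole, on the board's top face, 30 mm above the worktop; z up. The hole is 22 mm wide, a loose fit. Pushed in without turning, the shank stops 16 mm deep on uncut wood, the collar 6 mm above the board. Released to regrip, the peg stands by itself in the hole.
- rack: cup-drying rack: fixed light wooden board 200 x 240 x 30 mm (x, y, z), origin at the centre of its underside, z up. Four peg places at x and y = +/-55 mm; three carry fitted pegs that stand 55.5 mm above the board (collar 33 mm, handle 26 mm in diameter); the one at (-55, -55) mm is the empty hole.
- holder: grey plastic parts holder, fixed, 70 x 120 x 28 mm, origin at the centre of its underside, with two wells of 25 mm diameter at y = -30 and +30 mm; the peg starts in the one at -30 mm, its collar on the holder's top; the other is empty.
- preserve_jar: bystander: jar with white lid, 68 mm wide, 84 mm tall, origin under its centre
- cup: bystander: white cup with a red line, 82 x 112 x 94 mm, origin under its centre
- spotted_cup: bystander: white cup with blue dots, 90 x 120 x 93 mm, origin under its centre
- lemon: bystander: lemon, 78 x 55 x 56 mm, origin under its centre
- tin: bystander: low tin, 75 mm wide, 58 mm tall, origin under its centre
- pepper: bystander: spice jar with dark cap, 45 mm wide, 105 mm tall, origin under its centre
Mind the look-alikes: they are no part of the job. Of the things like the peg, leave any that is orange or purple; of the rest the smaller one is meant.

How it is judged (in metres and radians):
On the way:
1. the peg's shank stands in the empty hole, not yet driven (horizontal distance between peg_collar and pilot_hole below 0.004 m and z of peg_collar in the frame of pilot_hole below 0.009 m), for 0.2 s.
At the end, for the whole second after the job is handed in: the peg stands in the rack's hole, released and at rest, its collar less than 2.5 mm above the board and within 3 mm of the hole's centre, upright within 5 degrees (horizontal distance between peg_collar and pilot_hole below 0.003 m and z of peg_collar in the frame of pilot_hole below 0.0025 m and angle between peg's own z axis and vertical below 0.09 rad and linear speed of peg below 0.01 m/s); the robot touches nothing.
It fails at once if the peg is pressed against the rack with more than 40 N, the contact forces of foot, hole wall and collar added up (the wood splits) (contact force between peg and rack above 40 N).
It fails at once if another thing on the worktop is moved by more than 25 mm (distance of any of preserve_jar, cup, spotted_cup, lemon, tin, pepper from where it was at the start of the episode above 0.025 m).
It also fails if it takes over 72 s, if anything falls off the work surface, if the arm or the gripper's body presses on something with over 40 N, if the wrist force passes 120 N, or if a joint passes its speed limit or range.

## Working session

There is one attempt and no reset: what is moved stays moved. The work goes in short steps, each a Python script; the robot and the scene stay as the last script left them, time stands still between calls to the robot, and variables do not carry over. Pictures are saved under pics/ and viewed, about 8 in all and at most 12, crops included, and the job is handed in when it is done.

```bash
mkdir -p pics
cat > h.py <<'E'
import numpy as np, cv2
from workcell import robot
def cam(n):
    p=robot.read_camera(n); return p
def save(p,f,crop=None,s=1):
    im=p["image"][:,:,::-1]
    if crop: a,b,c,d=crop; im=im[b:d,a:c]
    cv2.imwrite("pics/"+f,cv2.resize(im,None,fx=s,fy=s,interpolation=cv2.INTER_CUBIC))
def toworld(p,uv,z=None):
    """uv -> world at plane z, or by depth map"""
    K=np.array(p["camera_matrix"]);R,_=cv2.Rodrigues(np.array(p["rvec"],float));t=np.array(p["tvec"],float).ravel()
    r=np.linalg.inv(K)@np.array([uv[0],uv[1],1.])
    C=-R.T@t; d=R.T@r
    if z is None:
        u,v=int(round(uv[0])),int(round(uv[1])); w=p["z_map"][v-1:v+2,u-1:u+2]; w=w[w>0]
        return C+d*np.median(w) if len(w) else None
    return C+d*(z-C[2])/d[2]
E
python3 - <<'E'
from h import *
np.set_printoptions(precision=1,suppress=True)
for n in ("top","scene"):
    p=cam(n); save(p,n+"0.png")
    for l in ("peg","rack","holder","pilot_hole"):
        f=robot.landmark_of(l,p) 
        print(n,l,[(np.round(x["uv"]),round(x["confidence"],2),toworld(p,x["uv"])) for x in f])
    print([(np.round(x["uv"]),round(x["confidence"],2)) for x in robot.boxes_of("peg",p)])
print(robot.sense())
E
```

```text
top peg [(array([464., 246.]), 0.74, array([ 610. , -306.4,   -0.3])), (array([317., 184.]), 0.71, array([790.8,  86.9,   8.5])), (array([431., 202.]), 0.68, array([ 719.8, -209.1,   56.8])), (array([436., 239.]), 0.65, array([ 623.1, -219.5,   45.4])), (array([471., 216.]), 0.62, array([ 684.1, -320.4,   30.9]))]
top rack [(array([317., 269.]), 0.59, array([555.8,  94.5,  31.2]))]
top holder [(array([426., 244.]), 0.66, array([ 614.6, -195.4,   28.2])), (array([316., 184.]), 0.26, array([790.6,  89.1,   6.5]))]
top pilot_hole [(array([332., 290.]), 0.9, array([499.4,  55.2,  15.7]))]
[(array([438., 194.]), 0.81), (array([473., 211.]), 0.7), (array([470., 240.]), 0.47), (array([436., 234.]), 0.46), (array([313., 268.]), 0.32)]
scene peg [(array([453., 329.]), 0.78, array([ 607.6, -323.1,    0.8])), (array([436., 281.]), 0.76, array([ 717.8, -216.9,    3.9])), (array([313., 266.]), 0.73, array([545.7,  84.3,  30.9])), (array([421., 306.]), 0.64, array([ 606.5, -226.1,   28.3])), (array([462., 308.]), 0.45, array([ 683.3, -315.4,    0.1]))]
scene rack [(array([312., 266.]), 0.71, array([542.2,  86.9,  31.3])), (array([308., 284.]), 0.25, array([495.4,  65.9,  14.9])), (array([292., 198.]), 0.19, array([721.5, 302.1,  35. ]))]
scene holder [(array([412., 296.]), 0.6, array([ 618.9, -191. ,   27.2]))]
scene pilot_hole [(array([308., 284.]), 0.78, array([496.1,  65.7,  15.2]))]
[(array([440., 268.]), 0.72), (array([454., 320.]), 0.64), (array([425., 291.]), 0.6), (array([468., 298.]), 0.57)]
{'time_s': 0.6, 'joints': array([ 1.2,  0.2,  1.5,  0. ,  1.4, -0.2]), 'joint_velocities': array([-0., -0., -0., -0.,  0.,  0.]), 'effort': array([  0. , -38.3, -29.2,  -0. ,   0. ,  -0. ]), 'tool_pos': array([143.8, 556.7, 253.3]), 'ee_rot': array([0.4, 3.1, 0. ]), 'ft_force': array([-0.1,  0.5, -0.2]), 'wrist_torque': array([-0., -0.,  0.]), 'finger_gap': 85.36008104692046}
```

Run:
```python
import cv2,numpy as np
a=cv2.imread("pics/top0.png")[150:330,270:510];b=cv2.imread("pics/scene0.png")[180:360,270:510]
cv2.imwrite("pics/both.png",cv2.resize(np.hstack([a,b]),(800,300),interpolation=cv2.INTER_CUBIC))
```

```text
(no output)
```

View pics/top0.png

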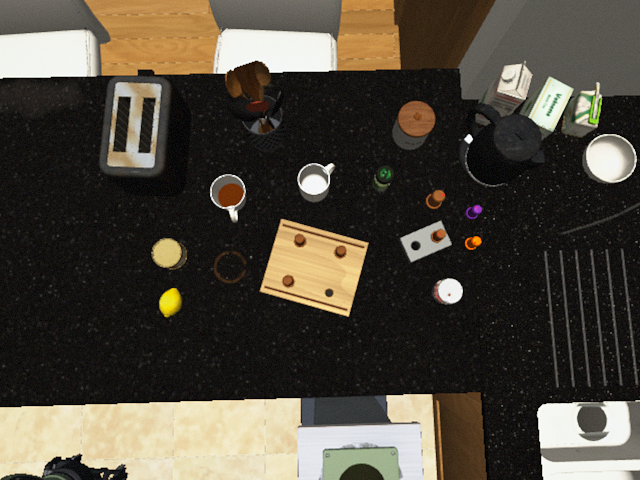

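View pics/both.png

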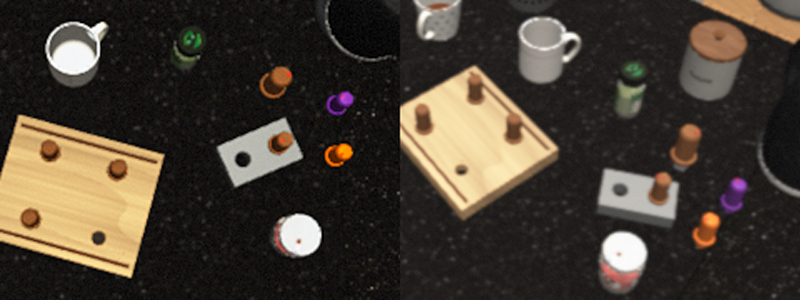

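Peg-like things in the top image: brown in the holder (438,237), a larger brown one on the worktop (437,198), purple (475,211) and orange (473,242). The enlarged crop confirms that the smaller brown one, seated in the holder's well, is the one meant. The empty hole is at (331,292). Next I'll take close views of the hole and the peg with the wrist camera.

```bash
cat >> h.py <<'E'
from scipy.spatial.transform import Rotation as Ro
def down(yaw): return (Ro.from_euler('z',yaw)*Ro.from_euler('x',np.pi)).as_rotvec()
E
python3 - <<'E'
from h import *
np.set_printoptions(precision=2,suppress=True)
for P in ([500,56,150],[610,-222,150]):
    for y in np.arange(-3,3.2,.75):
        q=robot.inverse_kinematics(P,down(y)); print(P,round(y,2),q)
R=Ro.from_rotvec(robot.sense()["ee_rot"]).as_matrix(); print(R)
y0=-1.0
robot.move_ptp([480,56,330],down(np.arctan2(R[1,0],R[0,0]))); 
p=cam("wrist"); save(p,"w1.png")
for l in ("pilot_hole","peg","rack"):
    print(l,[(np.round(x["uv"],1),round(x["confidence"],2),toworld(p,x["uv"],30 if l!="peg" else 84)) for x in robot.landmark_of(l,p)])
s=robot.sense();print(s["time_s"],s["joints"],s["tool_pos"])
K=Ro.from_rotvec(np.array(p["rvec"]).ravel()).as_matrix();print("campos",-K.T@np.array(p["tvec"]).ravel())
E
```

```text
[500, 56, 150] -3.0 [-0.06  0.17  1.82  0.    1.16 -1.77]
[500, 56, 150] -2.25 [-0.06  0.17  1.82  0.    1.16 -2.52]
[500, 56, 150] -1.5 None
[500, 56, 150] -0.75 [-0.06  0.17  1.82 -0.    1.16  2.26]
[500, 56, 150] 0.0 [-0.06  0.17  1.82 -0.    1.16  1.51]
[500, 56, 150] 0.75 [-0.06  0.17  1.82 -0.    1.16  0.76]
[500, 56, 150] 1.5 [-0.06  0.17  1.82 -0.    1.16  0.01]
[500, 56, 150] 2.25 [-0.06  0.17  1.82  0.    1.16 -0.74]
[500, 56, 150] 3.0 [-0.06  0.17  1.82  0.    1.16 -1.49]
[610, -222, 150] -3.0 [-0.48  0.45  1.44  0.    1.25 -2.19]
[610, -222, 150] -2.25 None
[610, -222, 150] -1.5 [-0.48  0.45  1.44 -0.    1.25  2.59]
[610, -222, 150] -0.75 [-0.48  0.45  1.44 -0.    1.25  1.84]
[610, -222, 150] 0.0 [-0.48  0.45  1.44 -0.    1.25  1.09]
[610, -222, 150] 0.75 [-0.48  0.45  1.44 -0.    1.25  0.34]
[610, -222, 150] 1.5 [-0.48  0.45  1.44  0.    1.25 -0.41]
[610, -222, 150] 2.25 [-0.48  0.45  1.44  0.    1.25 -1.16]
[610, -222, 150] 3.0 [-0.48  0.45  1.44  0.    1.25 -1.91]
[[-0.97  0.25  0.  ]
 [ 0.25  0.97  0.  ]
 [-0.    0.   -1.  ]]
pilot_hole [(array([334.5, 198.7]), 0.62, array([492.88,  65.53,  30.  ]))]
peg [(array([ 46.4, 367.6]), 0.74, array([ 574.79, -244.78,   84.  ])), (array([ 65.7, 257.5]), 0.48, array([ 474.87, -181.72,   84.  ]))]
rack [(array([385.6, 243.6]), 0.56, array([551.25, 105.12,  30.  ]))]
2.975 [-0.06 -0.04  1.65  0.    1.53 -1.38] [479.94  56.61 329.88]
campos [415.32  72.21 450.6 ]
```

View pics/w1.png

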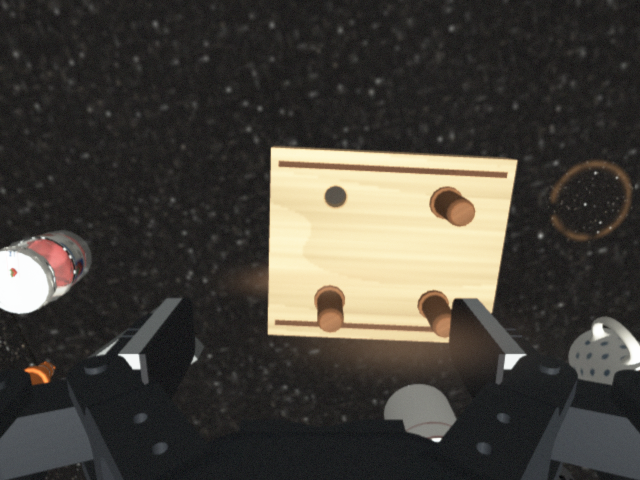

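The wrist view shows the empty hole at (335,196), with fitted pegs at the other three corners. Next I'll look at the peg from above and refine the hole position.

```bash
cat >> h.py <<'E'
def hole(p,uv,w=25,z=30):
    u,v=map(int,np.round(uv)); g=cv2.cvtColor(p["image"],cv2.COLOR_RGB2GRAY)[v-w:v+w,u-w:u+w]
    m=(g<110).astype(np.uint8); n,l,s,c=cv2.connectedComponentsWithStats(m)
    k=1+np.argmin([np.hypot(*(x-w)) for x in c[1:]]); e=c[k]+[u-w,v-w]
    return e,s[k],toworld(p,e,z)
E
python3 - <<'E'
from h import *
np.set_printoptions(precision=2,suppress=True)
Y=np.arctan2(.25,-.97)
p=cam("wrist"); print("hole w",hole(p,[335,196]))
p=cam("top"); print("hole t",hole(p,[330,292],10))
p=cam("scene"); print("hole s",hole(p,[308,282],10))
robot.move_ptp([595,-215,300],down(Y))
p=cam("wrist"); save(p,"w2.png")
for l,z in (("peg",6),("peg_collar",28),("holder",0)):
    print(l,[(np.round(x["uv"],1),round(x["confidence"],2),toworld(p,x["uv"],z)) for x in robot.landmark_of(l,p)])
for x in robot.silhouettes("peg",p):
    print(x["confidence"],x["uv"],x["pixels"].sum())
hsv=cv2.cvtColor(p["image"],cv2.COLOR_RGB2HSV)
red=((hsv[...,1]>190)&((hsv[...,0]<4)|(hsv[...,0]>176))&(hsv[...,2]>110)).astype(np.uint8)
n,l,s,c=cv2.connectedComponentsWithStats(red)
for k in range(1,n):
    if s[k,4]>15: print("red",c[k],s[k],toworld(p,c[k],84),toworld(p,c[k]))
s=robot.sense();print(s["time_s"],s["joints"],s["tool_pos"])
E
```

```text
hole w (array([335.36, 196.12]), array([ 16,  16,  20,  20, 315], dtype=int32), array([490.62,  66.81,  30.  ]))
hole t (array([320., 301.]), array([ 0, 19,  1,  1,  1], dtype=int32), array([471.68,  88.79,  30.  ]))
hole s (array([306.35, 282.29]), array([ 6,  9,  6,  4, 17], dtype=int32), array([489.3 ,  66.49,  30.  ]))
peg [(array([229.6, 223.7]), 0.92, array([ 605.77, -312.56,    6.  ])), (array([347.3, 309.5]), 0.87, array([ 725.83, -220.17,    6.  ])), (array([246.4, 300.9]), 0.81, array([ 689.93, -320.69,    6.  ])), (array([321. , 226.6]), 0.72, array([ 631.35, -224.68,    6.  ]))]
peg_collar [(array([350.5, 320.4]), 0.88, array([ 727.91, -218.67,   28.  ])), (array([243.5, 312.9]), 0.83, array([ 693.23, -320.84,   28.  ])), (array([321.3, 232.2]), 0.78, array([ 631.4 , -224.37,   28.  ])), (array([224.5, 234.1]), 0.57, array([ 610.31, -314.3 ,   28.  ]))]
holder [(array([345.5, 207.4]), 0.77, array([ 619.64, -196.27,    0.  ]))]
0.9 [321.5, 238.2] 1217
0.82 [219.5, 236.0] 1355
0.65 [350.1, 335.1] 2366
0.59 [238.2, 320.2] 1433
4.5083 [-0.48  0.3   1.33  0.    1.51 -1.8 ] [ 595.18 -213.64  300.73]
```

View pics/w2.png

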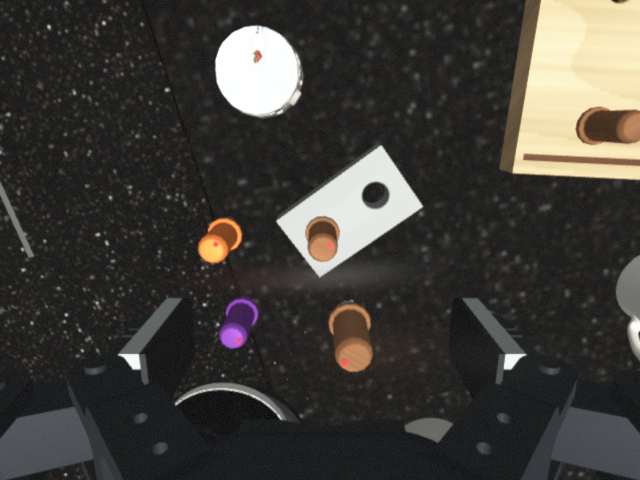

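The wrist view shows the target peg in the grey holder with its top at (322,247). The orange one is at (213,248), the purple one at (233,337) and the larger brown one at (354,353), all clear of it. I'll compute its position, cross-check it against the holder's geometry, and grip.

Run:
```python
from h import *
np.set_printoptions(precision=2,suppress=True)
p=cam("wrist")
c=[toworld(p,u,28)[:2] for u in ((380,146),(422,207),(320,277),(278,220))]
print("sides",[np.linalg.norm(c[i]-c[(i+1)%4]) for i in range(4)])
ctr=np.mean(c,0); ax=(c[2]+c[3]-c[0]-c[1]);ax/=np.linalg.norm(ax)
print("center",ctr,"wells",ctr+30*ax,ctr-30*ax,"hole",hole(p,[375,195],20,28)[2])
print("top",toworld(p,(322,247),83),toworld(p,(322,247)), "collar",toworld(p,(322,232),34))
```

```text
sides [np.float64(69.8231118691342), np.float64(118.6855883338883), np.float64(69.84538765203787), np.float64(116.53935783147158)]
center [ 621.   -194.55] wells [ 632.16 -222.4 ] [ 609.83 -166.71] hole [ 608.77 -166.9    28.  ]
top [ 630.1  -223.39   83.  ] [ 630.03 -223.38   83.25] collar [ 630.26 -223.42   34.  ]
```

Run:
```python
from h import *
np.set_printoptions(precision=2,suppress=True)
X,Yp=630.7,-223.1
Y=2.89
robot.set_gripper(52)
robot.move_ptp([X,Yp,120],down(Y-np.pi/2)); robot.line_to([X,Yp,62],vel=80)
robot.set_gripper(0); s=robot.sense(); print(s["finger_gap"],s["ft_force"],s["tool_pos"])
robot.set_gripper(45)
robot.line_to([X,Yp,62],down(Y),vel=80)
s=robot.sense(); print(s["time_s"],s["tool_pos"],s["joints"])
robot.set_gripper(0); s=robot.sense(); print(s["time_s"],s["finger_gap"],s["ft_force"],s["wrist_torque"],s["tool_pos"],s["joints"])
```

```text
24.34601424968365 [-0.31 -0.44  2.96] [ 631.45 -223.46   63.17]
9.6833 [ 630.68 -223.08   61.95] [-0.47  0.6   1.43 -0.    1.12 -1.79]
9.9917 24.498291341902664 [-0.27 -0.6   0.65] [-0.06 -0.03  0.02] [ 630.89 -223.21   62.2 ] [-0.47  0.6   1.43 -0.    1.12 -1.79]
```

```bash
python3 - <<'E'
from h import *
np.set_printoptions(precision=2,suppress=True)
robot.line_to([630.7,-223.1,190],vel=200)
yaw=-2.3
robot.move_ptp([490.3,66.7,190],down(yaw))
robot.line_to([490.3,66.7,120],vel=120)   # foot ~64
s=robot.sense(); print(s["time_s"],s["tool_pos"],s["joints"],s["ft_force"],s["wrist_torque"],s["finger_gap"])
p=cam("wrist"); save(p,"w3.png",None,1)
q=cam("scene"); save(q,"s3.png",(260,170,380,330),3.5)
print("hole",hole(q,[308,282],12))
E
python3 -c "
import cv2,numpy as np
a=cv2.imread('pics/w3.png');b=cv2.imread('pics/s3.png')
a=cv2.resize(a,(480,360));b=cv2.resize(b,(270,360));cv2.imwrite('pics/c3.png',np.hstack([a,b]))"
```

```text
12.7417 [491.07  66.39 120.46] [-0.04  0.2   1.86  0.    1.09 -2.45] [ 0.64  0.1  -0.09] [-0.03  0.02  0.06] 24.461372753101404
hole (array([306.35, 282.29]), array([ 8, 11,  6,  4, 17], dtype=int32), array([489.3 ,  66.49,  30.  ]))
```

View pics/c3.png

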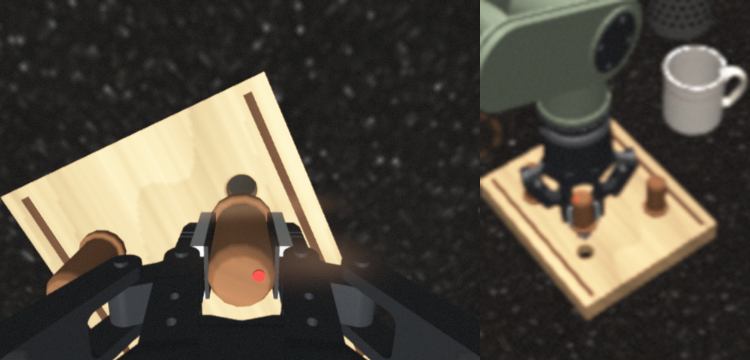

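The wrist view shows the peg gripped upright. The hole is partly visible just beyond its foot, at about (322,249) full-scale. I'll refine the hole centre from its visible rim.

Run:
```python
from h import *
from scipy.optimize import least_squares
np.set_printoptions(precision=2,suppress=True)
p=cam("wrist"); im=p["image"]
# rim points: radial from (322,248), upward half
c0=np.array([322,248.]); pts=[]
g=cv2.cvtColor(im,cv2.COLOR_RGB2GRAY).astype(float); g=cv2.GaussianBlur(g,(3,3),0)
for a in np.deg2rad(np.arange(-175,-4,10)):
    r=np.arange(8,34,.5); q=c0+np.outer(r,[np.cos(a),np.sin(a)])
    v=cv2.remap(g.astype(np.float32),q[:,0].astype(np.float32)[:,None],q[:,1].astype(np.float32)[:,None],1).ravel()
    k=np.argmax(np.diff(v)); pts.append(q[k]+0.0)
W=np.array([toworld(p,x,30)[:2] for x in pts])
f=least_squares(lambda c:np.hypot(*(W-c).T)-11,[490,66],loss="soft_l1"); print(f.x,f.fun)
f=least_squares(lambda c:np.hypot(*(W-c[:2]).T)-c[2],[490,66,11],loss="soft_l1"); print(f.x)
# peg top ellipse: brown blob centre column at top disc
print("peg top est", toworld(p,(322,362),120.3-56+78-3), robot.sense()["tool_pos"])
print(robot.landmark_of("pilot_hole",p)[:1], robot.landmark_of("peg_tip",p)[:2])
```

```text
[490.99  66.59] [-0.31 -0.24 -0.18 -0.14  0.12  0.07 -0.03  0.07 -0.16  0.34 -0.02  0.35
  0.13  0.12 -0.2  -0.28 -0.13 -0.48]
[490.56  66.09  10.47]
peg top est [488.92  64.09 139.3 ] [491.37  66.61 121.17]
[{'uv': [324.6, 253.3], 'confidence': 0.68}] [{'uv': [322.4, 277.7], 'confidence': 0.56}]
```

Run:
```python
from h import *
np.set_printoptions(precision=2,suppress=True)
H=[490.8,66.6]
def st(n=4):
    a=[robot.sense() for _ in range(1)]
    return a[0]
f0=st()["ft_force"];print("f0",f0)
robot.line_to([*H,92],vel=60); print(st()["ft_force"]) # foot ~36
for z in np.arange(90,66,-2):
    robot.line_to([*H,z],vel=25); s=st(); f=s["ft_force"]-f0
    print(z,s["tool_pos"],f,s["time_s"])
    if np.linalg.norm(f)>7: break
```

```text
f0 [-0.58 -0.46 -0.67]
[ 0.04 -0.3  -0.39]
90 [490.97  66.61  90.18] [ 0.39  0.28 -0.57] 13.8583
88 [490.72  66.61  87.96] [1.28 1.16 0.14] 14.1083
86 [490.65  66.57  85.83] [ 0.65  0.85 -0.3 ] 14.3583
84 [490.62  66.61  83.82] [ 0.97  0.53 -0.08] 14.6083
82 [490.64  66.61  81.81] [ 1.67  0.44 -0.4 ] 14.8583
80 [490.62  66.59  79.81] [ 0.61  0.2  -0.02] 15.1083
78 [490.65  66.59  77.84] [0.52 0.96 0.12] 15.3583
76 [490.65  66.61  75.82] [-0.09  0.77 -0.54] 15.6083
74 [490.64  66.58  73.82] [ 0.81  1.06 -0.15] 15.8583
72 [490.64  66.6   71.83] [0.95 0.53 0.95] 16.1083
70 [490.99  66.6   70.05] [ 0.18 -0.53  0.04] 16.3583
68 [491.18  66.63  69.07] [-2.89  0.87  8.35] 16.6083
```

Run:
```python
from h import *
np.set_printoptions(precision=2,suppress=True)
H=[490.8,66.6]; F0=-0.6
yaw=-2.3; z=68.
def F(): return np.mean([robot.sense()["ft_force"][2] for _ in range(3)])-F0
for i in range(6):
    f=F(); 
    if f>14.5: break
    z-=np.clip(.15*(16-f),0,1); robot.line_to([*H,z],vel=25)
print("push",f,z); z0=z; i=0
while i<24:
    f=F(); dz=0.15*1.91*.7+np.clip(.12*(16-f),-.6,.6)
    z-=dz; yaw-=.15; i+=1
    robot.line_to([*H,z],down(yaw),vel=25)
    s=robot.sense(); f=F()
    if i%2==0 or f>22: print(i,round(yaw,2),round(z,2),s["tool_pos"],round(f,1),s["ft_force"][:2],s["wrist_torque"],round(s["joints"][5],2),round(s["time_s"],2))
    if f>24: z+=.6; robot.line_to([*H,z],vel=25)
    if s["time_s"]>45: break
print(yaw,z)
```

```text
push 15.86892161632893 66.0688372199532
2 -2.6 65.55 [491.22  66.88  67.75] 15.9 [-5.12  1.27] [0.2  1.15 0.03] -2.15 17.96
4 -2.9 65.1 [491.3   67.08  67.27] 15.3 [-6.32  1.22] [0.28 1.02 0.01] -1.85 18.56
6 -3.2 64.54 [491.56  67.21  66.82] 15.4 [-4.38  0.75] [ 0.37  0.94 -0.05] -1.55 19.16
8 -3.5 63.93 [491.7   67.26  66.3 ] 15.7 [-3.54  2.18] [ 0.43  0.96 -0.04] -1.25 19.76
10 -3.8 63.47 [491.88  67.22  65.86] 16.0 [-4.29  2.34] [ 0.39  0.85 -0.01] -0.95 20.36
12 -4.1 63.05 [492.2   67.15  65.52] 14.7 [-4.95  0.88] [0.37 0.76 0.01] -0.65 20.96
14 -4.4 62.58 [492.57  67.06  65.29] 16.1 [-3.37  2.23] [ 0.27  0.71 -0.04] -0.35 21.56
16 -4.7 62.18 [492.78  67.09  65.  ] 16.6 [-4.54  1.67] [ 0.25  0.62 -0.08] -0.05 22.16
18 -5.0 61.79 [493.09  67.13  64.74] 16.2 [-2.96  1.27] [ 0.32  0.59 -0.01] 0.25 22.76
20 -5.3 61.44 [493.38  67.14  64.51] 16.4 [-3.63  1.58] [ 0.34  0.5  -0.07] 0.55 23.36
22 -5.6 61.05 [493.43  66.9   64.14] 15.8 [-2.57  1.55] [ 0.28  0.5  -0.12] 0.85 23.96
24 -5.9 60.82 [493.76  66.94  64.13] 16.9 [-2.96  1.36] [ 0.26  0.5  -0.08] 1.15 24.56
-5.900000000000003 60.820991673230225
```

Run:
```python
from h import *
np.set_printoptions(precision=3,suppress=True)
s=robot.sense(); R=Ro.from_rotvec(s["ee_rot"]).as_matrix(); print(s["tool_pos"],R[:,2],s["joints"],s["ft_force"],s["wrist_torque"])
print(robot.inverse_kinematics([490.8,66.6,60.82],down(-5.9)))
print(np.arctan2(R[1,0],R[0,0]),-5.9+2*np.pi)
p=cam("wrist"); save(p,"w4.png"); q=cam("scene"); save(q,"s4.png",(270,200,350,307),3.5)
a=cv2.imread('pics/w4.png');b=cv2.imread('pics/s4.png')
a=cv2.resize(a,(480,360));b=cv2.resize(b,(270,360));cv2.imwrite('pics/c4.png',np.hstack([a,b]))
```

```text
[493.764  66.938  64.126] [ 0.006  0.001 -1.   ] [-0.04   0.291  1.882  0.001  0.963  1.148] [-2.958  1.357 16.328] [ 0.263  0.501 -0.079]
[-0.04   0.295  1.886 -0.     0.961  1.148]
0.3827617671985618 0.3831853071795859
```

View pics/c4.png

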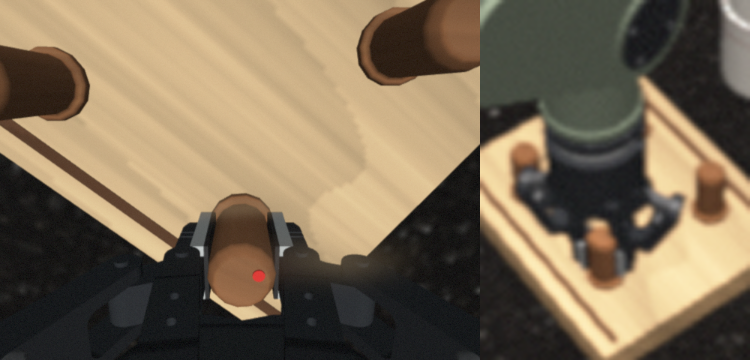

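```bash
cat > drive.py <<'E'
from h import *
np.set_printoptions(precision=2,suppress=True)
F0=-0.6
def F(): return np.mean([robot.sense()["ft_force"][2] for _ in range(3)])-F0
def drive(x,y,z,yaw,T=18.5,jmax=2.65,step=.15,xt=492.0,yt=66.8):
    i=0
    while True:
        f=F(); s=robot.sense()
        if s["joints"][5]+step>jmax: break
        z-=np.clip(.12*(T-f),-.6,.5)+.15; yaw-=step; i+=1
        x+=np.clip(.3*(xt-s["tool_pos"][0]),-.3,.3); y+=np.clip(.3*(yt-s["tool_pos"][1]),-.3,.3)
        robot.line_to([x,y,z],down(yaw),vel=25)
        s=robot.sense(); f=F()
        if i%2==0 or f>23: print(i,round(yaw,2),np.round([x,y,z],2),s["tool_pos"],round(f,1),s["ft_force"][:2],s["wrist_torque"],round(s["joints"][5],2),round(s["time_s"],2))
        if f>24: z+=.6; robot.line_to([x,y,z],vel=25)
    return x,y,z,yaw
E
python3 - <<'E'
from drive import *
print(drive(490.6,66.6,60.82,-5.9))
E
```

```text
2 -6.2 [490.    66.53  60.27] [493.84  66.81  64.12] 18.0 [-1.97  0.62] [ 0.27  0.34 -0.08] 1.45 25.26
4 -6.5 [489.4   66.57  59.91] [493.75  66.58  64.12] 19.8 [-1.8   0.94] [ 0.06  0.36 -0.08] 1.75 25.86
6 -6.8 [488.8   66.74  59.77] [493.56  66.39  64.14] 18.5 [-1.45  0.09] [-0.1   0.21 -0.13] 2.05 26.46
8 -7.1 [488.2   67.    59.56] [493.3   66.36  64.13] 18.8 [-0.47 -0.3 ] [-0.31  0.21 -0.06] 2.35 27.06
10 -7.4 [487.6   67.27  59.45] [492.99  66.36  64.13] 20.4 [-0.57 -2.39] [-0.41  0.12 -0.02] 2.65 27.66
(np.float64(487.5999999999999), np.float64(67.26508435172987), np.float64(59.449376922254025), -7.400000000000004)
```

Run:
```python
from drive import *
x,y,z,yaw=487.6,67.27,59.45,-7.4
for i in range(14):
    f=F(); s=robot.sense()
    if f<2.0: break
    t=s["tool_pos"]; k=min(1,.12*(f))
    z+=k*.8; x+=np.clip(492.6-x,-.6,.6); y+=np.clip(66.6-y,-.3,.3)
    robot.line_to([x,y,z],vel=25)
    print(np.round([x,y,z],2),robot.sense()["tool_pos"],round(F(),1),robot.sense()["ft_force"][:2])
robot.set_gripper(50); s=robot.sense(); print(s["tool_pos"],s["finger_gap"],s["ft_force"],s["time_s"])
p=s["tool_pos"]
robot.line_to([p[0],p[1],150],vel=100)
robot.move_ptp([470,66,250],down(2.89))
p=cam("wrist"); q=cam("scene"); save(p,"w5.png");
a=cv2.imread('pics/w5.png');a=cv2.resize(a,(480,360));b=cv2.resize(q["image"][215:322,268:348,::-1],(270,360),interpolation=2);cv2.imwrite('pics/c5.png',np.hstack([a,b]))
for l in ("peg","peg_collar"):
    print(l,[(np.round(u["uv"],1),round(u["confidence"],2),toworld(p,u["uv"],30)) for u in robot.landmark_of(l,p)])
```

```text
[488.2   66.97  60.25] [493.01  66.3   64.19] 16.2 [ 0.34 -1.63]
[488.8   66.67  61.05] [493.    66.22  64.23] 11.9 [ 1.27 -0.74]
[489.4   66.6   61.85] [493.05  66.25  64.46] 9.8 [ 1.88 -0.24]
[490.    66.6   62.65] [493.04  66.28  64.67] 7.3 [ 1.64 -0.39]
[490.6   66.6   63.35] [493.    66.32  64.71] 6.2 [ 2.54 -1.47]
[491.2   66.6   63.94] [492.96  66.37  64.8 ] 5.5 [ 4.85 -0.67]
[491.8   66.6   64.47] [492.53  66.52  64.8 ] 5.7 [ 4.63 -1.51]
[492.4   66.6   65.02] [492.2   66.65  64.87] 4.9 [ 2.96 -1.54]
[492.6   66.6   65.48] [491.73  66.73  65.02] 3.4 [ 2.14 -0.33]
[492.6   66.6   65.81] [491.48  66.76  65.19] 1.9 [1.69 0.58]
[491.8   66.67  65.32] 50.2409222591351 [-0.7   0.77 -0.03] 30.525
peg [(array([328.1, 221.1]), 0.97, array([485.  ,  66.42,  30.  ]))]
peg_collar [(array([327.8, 225.3]), 0.97, array([488.38,  65.32,  30.  ]))]
```

View pics/c5.png

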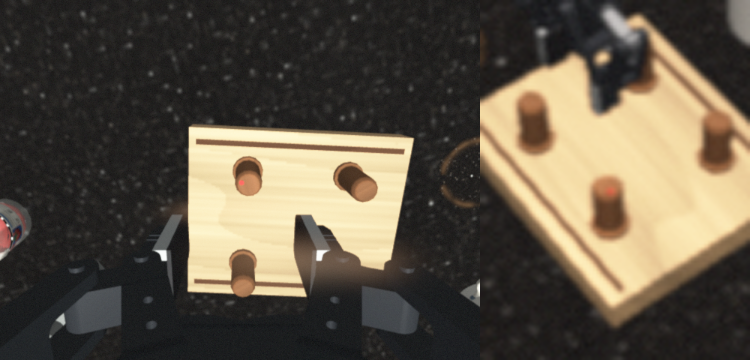

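Released. The peg stands upright at (331,244) full-scale and looks level with the fitted ones. I'll check its height against them using depth.

Run:
```python
from h import *
np.set_printoptions(precision=2,suppress=True)
def tops(p,uvs,w):
    K=np.array(p["camera_matrix"]);R=Ro.from_rotvec(np.array(p["rvec"]).ravel()).as_matrix();t=np.array(p["tvec"]).ravel()
    v,u=np.mgrid[:480,:640]; d=p["z_map"]
    X=((np.dstack([u,v,np.ones_like(u)])@np.linalg.inv(K).T)*d[...,None]-t)@R
    for (a,b) in uvs:
        a,b=int(a),int(b);x=X[b-w:b+w,a-w:a+w].reshape(-1,3); x=x[(x[:,2]>20)&(x[:,2]<150)]
        top=x[x[:,2]>np.percentile(x[:,2],99)-3]; print((a,b),"top z %.2f"%np.median(top[:,2]),"p98 %.2f"%np.percentile(x[:,2],98),"ctr",top[:,:2].mean(0),len(top))
    b=X[200:300,380:400].reshape(-1,3) if False else None
    return X
robot.move_ptp([440,66,300],down(2.89))
p=cam("wrist"); save(p,"w6.png")
r=[u for u in robot.silhouettes("peg",p)+robot.silhouettes("rack",p)]
print([(u["uv"],round(u["confidence"],2),u["pixels"].sum()) for u in r])
K=np.array(p["camera_matrix"])
P=[]
for dx,dy in ((0,0),(110,0),(0,110),(110,110)):
    a=np.deg2rad(0)
H=np.array([491.2,66.5,86.])
# rack axes: pegs from top view (mm)
c=np.array([548,101.,0]);e=c[:2]-H[:2]; e1=np.array([e[0]+e[1],e[1]-e[0]]); e1/=np.linalg.norm(e1)
# three others at H + 110*a, 110*b
th=np.arctan2(e[1],e[0])-np.pi/4
for k,(i,j) in enumerate(((0,0),(1,0),(0,1),(1,1))):
    o=110*np.array([i*np.cos(th)-j*np.sin(th),i*np.sin(th)+j*np.cos(th)])
    pt=H+[*o,-1.]; uv,_=cv2.projectPoints(pt.reshape(1,3),np.array(p["rvec"],float),np.array(p["tvec"],float),K,None); P.append(uv.ravel())
print(np.array(P)); P=[x for x in P if 20<x[0]<620 and 20<x[1]<460]
X=tops(p,P,22)
for dx in (-45,45): 
    u,v=np.round(P[0]).astype(int); print("board z",np.median(X[v-5:v+5,u+dx-5:u+dx+5,2]))
```

```text
[([338.9, 249.5], 0.85, np.int64(1234)), ([148.9, 477.5], 0.79, np.int64(197)), ([376.1, 276.0], 0.77, np.int64(38175))]
[[338.38 260.86]
 [338.5  376.41]
 [470.38 259.42]
 [460.52 375.16]]
(338, 260) top z 86.25 p98 87.49 ctr [488.68  66.65] 483
(338, 376) top z 84.89 p98 86.11 ctr [594.37  34.29] 386
(470, 259) top z 84.95 p98 86.08 ctr [522.32 171.28] 478
(460, 375) top z 30.41 p98 30.41 ctr [643.85 182.66] 1
board z 29.936113032512807
board z 29.962738300597255
```

View pics/w6.png

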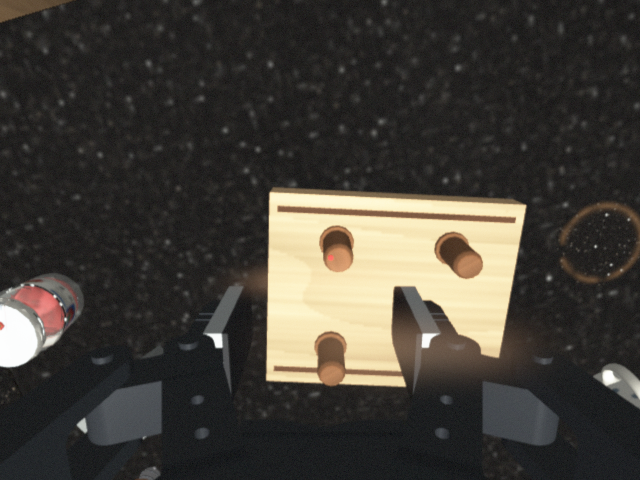

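```bash
python3 -c "
from h import *
s=robot.sense();print(s['time_s'],s['ft_force']);robot.finish_job()"
```

```text
35.55 [ 0.18808038 -0.48267065 -0.16261449]
the job is handed in; nothing more can be done
```

I took the small brown peg from the holder, stood it in the rack's empty hole, drove it in and let go. The job was handed in at 35.5 s; no verdict was reported.

- **Picking:** I gripped the peg twice in the holder at right angles to centre it. The red dot stayed put relative to the gripper, so the peg did not slip round in the pads.
- **Driving:** I turned it clockwise about 5 rad in one grip under a 15–20 N push. It advanced less per turn than expected, roughly half the rated rate towards the end. Depth then stayed constant for the last 1.5 rad, which I read as the collar being seated.
- **Height:** By depth camera, its top is 1.3 mm above the fitted pegs, against 0.5 mm expected fully home. That puts the collar about 0.8 mm above the board (limit 2.5 mm).
- **Centring and tilt:** The top is about 1.2 mm from the hole centre found from the fitted pegs (limit 3 mm). That fits a near-upright peg; I did not measure tilt separately.
- **Disagreement:** Under load, the sensed tool position lagged the command by up to 5 mm in x and z. I eased the push off before opening the gripper.
- **Surroundings:** Wrist force was near zero at the end, with the gripper raised clear. I saw no contact with other things, but did not measure their positions again.

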